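Squirt disinfectant into the soak tray

ROBOT

A 6-joint arm with a two-finger parallel gripper is mounted at the origin on the work surface. World frame = base frame: x ahead of the robot, y to its left, z up, the work surface at z = 0. Lengths are in mm, angles in degrees, forces in N, time in s.
With the tool pointing down it reaches from about 300 to 850 mm from the base axis. Payload 4.2 kg.
Tool frame: the origin (TCP) lies on the centre line of the jaws, within the pads' length; the fingertips stand 14 mm ahead of it and the grasp point (between the pads) lies 5 mm behind it; z points along the fingers, y is the line along which they close (so a half turn about z gives the same grasp; the last joint's range is limited). The gripper opens to 91 mm and grips with 3 to 60 N. Pads are 32 mm wide; open, the fingers measure 118 mm over their backs; the gripper's body (76 mm by 178 mm) begins 60 mm behind the grasp point.
Start: joints at [67.494, 18.312, 89.639, -0, 72.044, -1.146], TCP at [209.432, 535.518, 227.976] pointing down, gripper open.
Joint ranges: [-177.97, 177.97], [-48.28, 115.42], [12.27, 149.76], [-77.06, 257.06], [2.81, 150.46], [-146.56, 146.56]. Speed limits (degrees/s): [147.25, 147.25, 180, 180, 180, 180].

INTERFACE

Orientations are given as [roll, pitch, yaw] about the fixed x, y, z axes, in that order (R = Rz(yaw) Ry(pitch) Rx(roll)).
In Python, from workcell import env gives the robot as it stands.
- The arm moves only by the tool arm_command, never from a script. Its argument "motion" is a list of rows, each an object with "offset": the shift along the tool's x, y, z in m, a list of three; "spin": the turn about the tool's z in rad. In form: [{"offset": [tx, ty, tz], "spin": spin}, ...]. A call has 1 to 5 rows; each row shifts and turns the commanded pose from where the row before left it, along the tool's axes as they then stand; what a row does not reach is not made up. A row lasts 1/8 s, in which the tool goes at most 62.5 mm and 10.7 degrees, less where a joint would pass 70% of its speed; a pose out of reach is approached as far as the arm can. A call with a gripper value outside its range is refused whole. "jaw" is the finger opening in m, from 0 to 0.0912, set as the call begins (left out, the last holds). The fingers move at their own pace and stop on an object; "newtons" is the grip in N (left out, the last holds). Time passes only in rows, so rows that do not move let the fingers close. It gives the time, the measured TCP pose, the force, the opening and the grip force at its end, in the units of the state.
- env.state(): the state, without advancing time (a new reading comes with each control period).
- env.grab_frame(name): name is "scene" or "top" or "wrist"; returns (picture, depth): 400x640x3 uint8, blue, green, red; 400x640 float32, mm along the optical axis (not along the pixel's ray), 0 where there is no reading.
- env.camera_model(name): a dict with "fx", "fy", "cx", "cy" (pixels), "eye" and "rotation" of the camera in the world; the wrist camera has in their place "hand_eye" (4x4, takes a point from camera to tool coordinates, whose origin is the TCP and whose axes are the flange's). Camera axes: x right, y down, z forward; pixel columns grow to the right and rows downward; lengths in mm; the calibration is good to about 2 mm. A picture is of the moment at which its call begins: read the wrist's pose just before it. camera_model takes no time and is no camera call.
- env.job_done(): hands the job in; it is judged then, once.
Trained networks look in the newest picture that a camera, given by its name, has taken for a name from the list of things; names that differ only in an ending like _2 or _b are one class to them, and where a whole thing is asked for, a point or a joint stands for the part that bears it (a point fixed in the world has none). Each returns a list of dicts, best first, with "score" (0 to 1); they miss things now and then, are a little off and sometimes report something else, mostly with a low value. They report only what shows in the picture. A call takes as long as a camera call. They do not tell look-alikes from the thing itself.
- env.boxes_of(camera, target): "bbox" ([left, top, right, bottom] in pixels, round what is visible of it).
- env.pinpoint(camera, target): "location" ([column, row] in pixels: a listed point, or the origin of a listed thing).
The state is a dict: "time_s": time; "qpos": joint angles; "qvel": joint speeds; "effort": joint torques, N m; "ee_pos": TCP position; "ee_rot": TCP orientation; "force": force on the tool from outside, world axes, zero at the start; "torque": the same for the moment, N m; "gripper_width": finger opening in mm; "gripper_force": force on a finger pad.
Only numpy, scipy, OpenCV 4.12 (cv2) and the standard library are available. Lean on these libraries where they do the work, as an engineer would, in place of code of your own. Each camera call takes 0.05 s, during which the arm holds its last target. There are 200 camera calls.

TASK

The two spatulas in the steel soak tray need a squirt of disinfectant. Pull the tray out of its cabinet all the way to its stop, press the pump bottle's nozzle cap fully down and let it spring back up while the tray is still out, then push the tray fully home. Do not press the cap while the tray is not out, and leave the things standing around where they are.

Things in the scene. Friction and masses are not known exactly. Their poses are not given: they have to be found in the camera images.
- unit: low grey steel cabinet fixed on the bench, 220 deep (x) x 240 wide (y) x 80 high mm. Origin: at bench level under the middle of its front face; its +x points into the cabinet, +z up. One open steel tray with two flat spatulas in it slides out along the cabinet's -x. A glove carton 60 mm high is fixed on its top, from 115 mm behind the front face.
- tray (a joint): how far the tray is pulled out, in m: 0 = fully home, 0.150 = at its stop; it can start up to 0.03 out. It slides stiffly (about 2 N plus drag) and stays where it is left.
- tray_handle (a point): middle of the tray's bar handle: a round dark steel bar 12 mm thick, 96 mm long along the cabinet's y, 60 mm above the bench, its centre line 45 mm out from the cabinet's face when the tray is home (free gap behind the bar 33 mm, nothing below it). Two 12 mm arms at its ends join it to the tray's front. It moves with the tray.
- nozzle_cap (a joint): how far the nozzle cap is pressed, in m: 0 = up, 0.014 = fully down. Sprung: about 2 N to start, 7 N at the bottom; it springs back up when let go.
- cap_top (a point): centre of the flat top of the nozzle cap, a white disc 44 mm across, 18 mm thick, 187 mm above the bench when up. It sits on a white bottle 62 mm across, clamped fast to the bench by a round steel foot, right (-y) of the tray's path. Of the two white bottles standing there, one behind the other, it is the one with the spout.
- spout_tip (a point): outlet of the cap's thin spout (10 mm thick), 85 mm from the cap's axis and 161 mm above the bench; it points to the left (+y), over the path of the tray. It moves down with the cap.
- plain_bottle: loose white bottle of the same shape, 62 mm across, 164 mm high, 0.5 kg, with a grey screw cap and no spout, standing about 95 mm in front of or behind the pump bottle. Origin: centre of its underside. Leave it alone.
- beaker: loose glass cup, 68 mm across, 85 mm high, standing on the bench left (+y) of the tray's path. Origin: centre of its underside. Leave it alone.
- tube_rack: loose white tube rack 220 x 100 x 55 mm with some tubes standing up to 105 mm, on the bench to the right. Origin: centre of its underside. Leave it alone.
- microplate: loose white plate with many small wells, 127 x 85 x 14 mm, on the bench to the right. Origin: centre of its underside. Leave it alone.
Things that resemble listed ones, but are neither listed nor needed, are in the scene too. What is shaped like the part that bears nozzle_cap but turquoise or yellow is not meant.

How it is judged (in metres and radians):
On the way, in this order (a step that is already met when the one before it is completed fails the run):
1. the tray is pulled out to its stop (within 8 mm) (value of joint tray above 0.142 m), for 0.2 s.
2. with the tray out, the nozzle cap is pressed fully down (within 4 mm) (value of joint nozzle_cap above 0.01 m and value of joint tray above 0.135 m), for 0.1 s.
3. the cap has sprung back up (within 3 mm) while the tray is still out (value of joint nozzle_cap below 0.003 m and value of joint tray above 0.12 m), for 0.1 s.
At the end, for the whole second after the job is handed in: The tray is fully home (within 6 mm), the nozzle cap is up (within 3 mm), and the plain bottle, beaker, tube rack and microplate are within 30 mm of where they started (value of joint tray below 0.006 m and value of joint nozzle_cap below 0.003 m and distance of each of plain_bottle, beaker, tube_rack, microplate from where it was at the start of the episode below 0.03 m); the robot touches nothing.
It fails at once if the nozzle cap is pressed (more than 5 mm) while the tray is not out (less than 120 mm) (value of joint nozzle_cap above 0.005 m and value of joint tray below 0.12 m).
It fails at once if a bystander (plain bottle, beaker, tube rack, microplate) is moved more than 30 mm (distance of any of plain_bottle, beaker, tube_rack, microplate from where it was at the start of the episode above 0.03 m).
It also fails if it takes over 64 s, if anything falls off the work surface, if the arm or the gripper's body presses on something with over 40 N, if the wrist force passes 120 N, or if a joint passes its speed limit or range.

## Working session

There is one attempt and no reset: what is moved stays moved. The work goes in short steps, Python scripts to look and compute and a tool call to move; the robot and the scene stay as the last step left them, time stands still between calls to the robot, and variables do not carry over. Pictures are saved under pics/ and viewed, at most 10 in all, crops included, and the job is handed in when it is done.

Besides the shell and the picture viewer there is one more tool, called after "Emit:" as a command line: name --argument value ..., lists and objects as JSON in quotes. arm_command: Moves the arm, as the interface text tells. Its arguments: {"type":"object","properties":{"motion":{"type":"array"},"jaw":{"type":"number"},"newtons":{"type":"number"}},"required":["motion"]}

```bash
mkdir -p pics
cat > h.py <<'E'
import numpy as np,cv2
from workcell import env
def w(cam,uv,d=None,z=None):
    m=env.camera_model(cam);R=np.array(m["rotation"]);e=np.array(m["eye"])
    r=R@np.array([(uv[0]-m["cx"])/m["fx"],(uv[1]-m["cy"])/m["fy"],1])
    if z is not None: d=(z-e[2])/r[2]
    return e+d*r
E
python3 - <<'E'
from h import *
print(env.state()); 
for c in("scene","top"):
    p,d=env.grab_frame(c);cv2.imwrite(f"pics/{c}0.png",p);np.save(f"{c}.npy",d);m=env.camera_model(c);print(c,m)
    for t,z in(("tray_handle",60),("cap_top",187),("spout_tip",161),("unit",0),("plain_bottle",0),("beaker",0),("tube_rack",0),("microplate",0)):
        for x in env.pinpoint(c,t)[:3]: print(c,t,round(x["score"],2),np.round(x["location"]),np.round(w(c,x["location"],z=z)))
E
```

```text
{'time_s': 0.0, 'qpos': array([ 6.74956105e+01,  1.83522332e+01,  8.97088040e+01, -1.15654360e-03,
        7.20434950e+01, -1.14677446e+00]), 'qvel': array([-0.10490124,  0.09937809, -0.02991049, -0.08943926,  0.00679356,
        0.03513132]), 'effort': array([-7.91080583e-05, -4.12479651e+01, -2.31975335e+01,  7.26001686e-02,
        4.55787464e-02, -1.64054909e-04]), 'ee_pos': array([209.23022055, 535.04625518, 227.09808074]), 'ee_rot': array([-1.79895467e+02, -9.92734828e-04,  1.58642742e+02]), 'force': array([-0.0272278 , -0.48350764, -0.96008104]), 'torque': array([0.01482425, 0.02295733, 0.01037206]), 'gripper_force': 0.0, 'gripper_width': 91.12292093835883}
scene {'fx': 459.8249352296199, 'fy': 459.8249352296199, 'cx': 322.6143815043137, 'cy': 200.21576410671568, 'eye': array([1018.09464613, -633.95003326, 1028.00440069]), 'rotation': array([-138.91896083,    0.84670188,   35.74549821])}Traceback (most recent call last):
  File "<stdin>", line 6, in <module>
  File "h.py", line 6, in w
    if z is not None: d=(z-e[2])/r[2]
                                 ~^^^
IndexError: invalid index to scalar variable.
```

View pics/scene0.png

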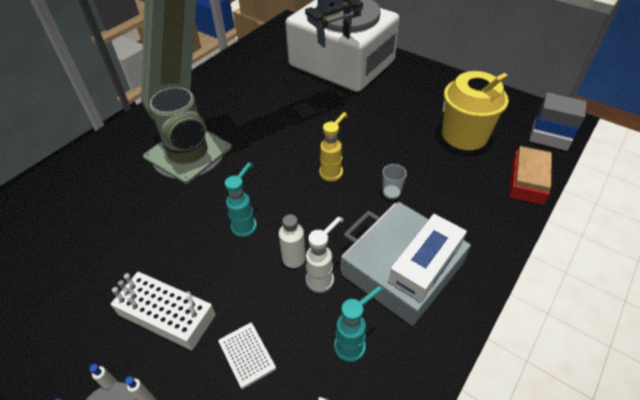

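The scene picture shows the white pump bottle with its spout at about (318,240), with the plain bottle at (291,228). The cabinet with its carton is at (405,262), its handle at (362,226), and the beaker at (394,172). The rotation in the camera model is given as roll, pitch, yaw, so I'll fix that in the helper.

```bash
sed -i 's/^from workcell/from scipy.spatial.transform import Rotation as Ro\nfrom workcell/; s/R=np.array(m\["rotation"\])/R=Ro.from_euler("xyz",m["rotation"],degrees=True).as_matrix()/' h.py
python3 - <<'E'
from h import *
for c in("scene","top"):
    p,d=env.grab_frame(c);cv2.imwrite(f"pics/{c}1.png",p);np.save(f"{c}.npy",d);m=env.camera_model(c);print(c,m["eye"],m["rotation"])
    for t,z in(("tray_handle",60),("cap_top",187),("spout_tip",161),("unit",0),("plain_bottle",0),("beaker",0),("tube_rack",0),("microplate",0)):
        for x in env.pinpoint(c,t)[:4]: print(c,t,round(x["score"],2),np.round(x["location"]),np.round(w(c,x["location"],z=z)))
E
```

```text
scene [1018.09464613 -633.95003326 1028.00440069] [-138.91896083    0.84670188   35.74549821]
scene tray_handle 0.88 [357. 223.] [636.  28.  60.]
scene cap_top 0.81 [353. 307.] [ 796. -243.  187.]
scene cap_top 0.76 [319. 234.] [ 632. -134.  187.]
scene cap_top 0.76 [234. 179.] [ 352. -117.  187.]
scene spout_tip 0.9 [382. 289.] [ 817. -158.  161.]
scene spout_tip 0.69 [342. 118.] [424. 267. 161.]
scene spout_tip 0.66 [339. 218.] [631. -52. 161.]
scene spout_tip 0.65 [251. 167.] [339. -41. 161.]
scene unit 0.92 [372. 245.] [687.  29.   0.]
scene plain_bottle 0.93 [290. 257.] [ 529. -130.    0.]
scene tube_rack 0.78 [163. 317.] [ 385. -446.    0.]
scene microplate 0.88 [246. 353.] [ 610. -396.    0.]
top [ 490.03630397  -42.7783429  1405.40383465] [-175.60896991    0.67905946  -90.3110897 ]
top tray_handle 0.71 [308. 194.] [627.  23.  60.]
top cap_top 0.76 [359. 284.] [ 353. -130.  187.]
top cap_top 0.67 [395. 130.] [ 801. -242.  187.]
top cap_top 0.55 [360. 186.] [ 635. -137.  187.]
top spout_tip 0.79 [332. 185.] [644. -55. 161.]
top spout_tip 0.78 [221. 256.] [433. 276. 161.]
top spout_tip 0.63 [368. 128.] [ 815. -166.  161.]
top spout_tip 0.53 [329. 284.] [349. -43. 161.]
top unit 0.97 [308. 181.] [676.  24.   0.]
top beaker 0.78 [249. 194.] [633. 223.   0.]
top tube_rack 0.85 [445. 268.] [ 384. -431.    0.]
top microplate 0.58 [435. 200.] [ 611. -403.    0.]
```

View pics/top1.png

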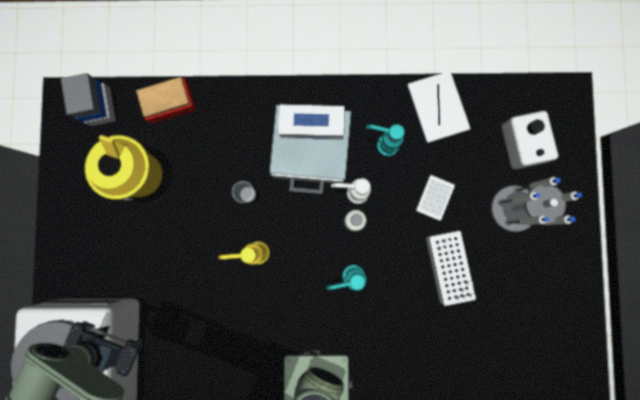

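The top picture shows the cabinet at (312,142), the handle at (306,186), the white spouted pump at (358,187) and the plain bottle at (355,220). Next I'll get the cabinet yaw, handle and cap positions from depth.

Run:
```python
from h import *
for c in("scene","top"):
    d=np.load(c+".npy");m=env.camera_model(c);R=Ro.from_euler("xyz",m["rotation"],degrees=True).as_matrix()
    v,u=np.mgrid[:400,:640];P=np.stack([(u-m["cx"])/m["fx"]*d,(v-m["cy"])/m["fy"]*d,d],-1)@R.T+m["eye"];P=P[d>0]
    def s(x0,x1,y0,y1,z0,z1):
        return P[(P[:,0]>x0)&(P[:,0]<x1)&(P[:,1]>y0)&(P[:,1]<y1)&(P[:,2]>z0)&(P[:,2]<z1)]
    for n,b in(("cab",(655,960,-125,200,70,200)),("carton",(655,990,-150,200,125,160)),("handle",(570,668,-45,90,40,75)),("cap",(605,665,-165,-110,176,200)),("spout",(600,670,-108,-30,145,185)),("plain",(500,575,-170,-95,150,180))):
        q=s(*b)
        if len(q)>5: print(c,n,len(q),cv2.minAreaRect(q[:,:2].astype(np.float32)),"mean",q.mean(0).round(1),"med z",np.median(q[:,2]).round(1))
```

```text
scene cab 7730 ((784.7445068359375, -1.136077880859375), (271.5008850097656, 234.44122314453125), 84.27247619628906) mean [802.2  -7.4 103.9] med z 82.3
scene carton 2915 ((814.8389282226562, -45.450653076171875), (340.689208984375, 175.4290771484375), 58.54646682739258) mean [848.6  -2.2 139.5] med z 139.9
scene handle 231 ((647.6577758789062, 24.498632431030273), (109.44600677490234, 39.27886962890625), 89.32754516601562) mean [644.3  21.3  64.3] med z 64.5
scene cap 288 ((634.99267578125, -140.7848358154297), (41.975128173828125, 49.33186340332031), 30.91253089904785) mean [ 637.9 -144.   185.6] med z 186.2
scene spout 77 ((640.4403076171875, -80.26768493652344), (54.42353820800781, 9.195267677307129), 87.37857818603516) mean [641.1 -83.4 180.4] med z 181.5
scene plain 180 ((540.02685546875, -128.00729370117188), (34.801639556884766, 34.43299865722656), 60.17127227783203) mean [ 541.5 -130.5  162.1] med z 163.6
top cab 5313 ((785.4257202148438, -1.145416259765625), (270.65997314453125, 229.93214416503906), 83.92194366455078) mean [786.6  10.9 103. ] med z 83.2
top carton 1915 ((848.2024536132812, 7.828460693359375), (199.37168884277344, 92.33670806884766), 88.04139709472656) mean [845.7   7.4 140.5] med z 140.7
top handle 178 ((647.2833862304688, 26.081756591796875), (38.90122604370117, 107.51271057128906), 1.258320927619934) mean [642.9  24.2  65.4] med z 65.6
top cap 187 ((636.8346557617188, -140.14215087890625), (45.739105224609375, 45.59860610961914), 45.09994888305664) mean [ 635.5 -141.1  187.2] med z 187.2
top spout 50 ((639.3634643554688, -79.98849487304688), (49.94913101196289, 9.58242416381836), 88.04177856445312) mean [639.6 -81.5 180.9] med z 182.2
top plain 116 ((539.4189453125, -127.01455688476562), (33.136783599853516, 32.697669982910156), 2.1803061962127686) mean [ 538.9 -127.   164.3] med z 164.7
```

Run:
```python
from h import *
for c in("scene","top"):
    d=np.load(c+".npy");m=env.camera_model(c);R=Ro.from_euler("xyz",m["rotation"],degrees=True).as_matrix()
    v,u=np.mgrid[:400,:640];P=np.stack([(u-m["cx"])/m["fx"]*d,(v-m["cy"])/m["fy"]*d,d],-1)@R.T+m["eye"];P=P[d>0]
    q=P[(P[:,0]>640)&(P[:,0]<960)&(P[:,2]>76)&(P[:,2]<90)&(abs(P[:,1])<160)]
    ys=np.arange(-60,110,10);xm=[np.percentile(q[abs(q[:,1]-y)<6,0],3) for y in ys];k=np.polyfit(ys,xm,1)
    print(c,"front: x=",k,"deg",np.degrees(np.arctan(k[0])),np.round(xm))
    xs=np.arange(700,780,10);
    for f in(2,98):
        ym=[np.percentile(q[abs(q[:,0]-x)<6,1],f) for x in xs];print("side",np.polyfit(xs,ym,1),np.round(ym))
    h=P[(P[:,0]>585)&(P[:,0]<646)&(P[:,1]>-45)&(P[:,1]<90)&(P[:,2]>50)&(P[:,2]<75)]
    ys=np.arange(-15,70,6);xm=[h[abs(h[:,1]-y)<4,0] for y in ys];print("bar",[(y,round(a.min()),round(np.median(a)),round(a.max())) for y,a in zip(ys,xm) if len(a)],h[:,1].min(),h[:,1].max())
```

```text
scene front: x= [8.71395988e-02 6.85086152e+02] deg 4.980151382944973 [680. 680. 682. 682. 683. 684. 684. 685. 687. 688. 689. 690. 688. 691.
 694. 692. 694.]
side [ -0.08032736 -39.43528776] [ -96.  -96.  -97.  -97.  -99. -100. -100. -101.]
side [-1.01935663e-01  2.07530450e+02] [136. 135. 136. 132. 130. 131. 130. 131.]
bar [(np.int64(-15), 628, 635, 644), (np.int64(-9), 628, 635, 639), (np.int64(-3), 628, 635, 641), (np.int64(3), 630, 637, 642), (np.int64(9), 633, 638, 642), (np.int64(15), 633, 640, 643), (np.int64(21), 632, 639, 643), (np.int64(27), 635, 640, 643), (np.int64(33), 635, 639, 644), (np.int64(39), 635, 640, 644), (np.int64(45), 635, 641, 645), (np.int64(51), 636, 639, 644), (np.int64(57), 637, 642, 645), (np.int64(63), 637, 641, 645), (np.int64(69), 638, 643, 645)] -26.914899592803522 78.23375223791538
top front: x= [9.99610002e-02 6.83451174e+02] deg 5.708380729504433 [677. 679. 683. 679. 682. 682. 682. 682. 686. 685. 687. 689. 689. 692.
 692. 692. 694.]
side [ -0.0957055  -26.79064558] [ -95.  -95.  -95.  -97.  -98.  -98.  -98. -102.]
side [-8.42440273e-02  1.95553747e+02] [135. 135. 136. 135. 133. 133. 132. 129.]
bar [(np.int64(-15), 629, 636, 645), (np.int64(-9), 629, 634, 639), (np.int64(-3), 629, 634, 639), (np.int64(3), 630, 635, 639), (np.int64(9), 632, 636, 639), (np.int64(15), 632, 636, 642), (np.int64(21), 632, 637, 643), (np.int64(27), 632, 639, 643), (np.int64(33), 633, 638, 643), (np.int64(39), 633, 638, 643), (np.int64(45), 634, 639, 643), (np.int64(51), 636, 639, 646), (np.int64(57), 636, 640, 646), (np.int64(63), 636, 639, 642), (np.int64(69), 636, 639, 646)] -27.07443871271799 79.3752247302946
```

Emit:
arm_command --motion '[{"offset": [0, 0, -0.015], "spin": 0.184}, {"offset": [0, 0, -0.015], "spin": 0.184}, {"offset": [0, 0, -0.015], "spin": 0.184}, {"offset": [0, 0, -0.015], "spin": 0.184}, {"offset": [0, 0, 0], "spin": 0.184}]' --jaw 0.042 --newtons 25

```text
time_s: 1.62
ee_pos: [209.7, 536.1, 289.4]
ee_rot: [179.9, -0.1, 105.6]
force: [-0.3, 0.1, 0.3]
gripper_width: 44.2
gripper_force: 0.0
```

Emit:
arm_command --motion '[{"offset": [0, 0, 0], "spin": 0.184}, {"offset": [0, 0, 0], "spin": 0.184}, {"offset": [-0.039, 0.039, 0], "spin": 0}, {"offset": [-0.039, 0.039, 0], "spin": 0}, {"offset": [-0.039, 0.039, 0], "spin": 0}]'

```text
time_s: 2.25
ee_pos: [316.2, 407.2, 288.0]
ee_rot: [180.0, -0.0, 84.9]
force: [0.7, 0.2, -0.2]
gripper_width: 42.2
gripper_force: 0.0
```

Emit:
arm_command --motion '[{"offset": [-0.039, 0.039, 0], "spin": 0}, {"offset": [-0.039, 0.039, 0], "spin": 0}, {"offset": [-0.039, 0.039, 0], "spin": 0}, {"offset": [-0.039, 0.039, 0], "spin": 0}, {"offset": [-0.039, 0.039, 0], "spin": 0}]'

```text
time_s: 2.88
ee_pos: [493.1, 195.2, 288.2]
ee_rot: [180.0, -0.0, 84.8]
force: [1.0, 0.9, 0.4]
gripper_width: 42.2
gripper_force: 0.0
```

Emit:
arm_command --motion '[{"offset": [-0.039, 0.039, 0], "spin": 0}, {"offset": [-0.039, 0.039, 0], "spin": 0}, {"offset": [-0.03, 0.025, 0], "spin": 0}, {"offset": [0, 0, 0], "spin": 0}]'

```text
time_s: 3.38
ee_pos: [586.2, 77.7, 287.3]
ee_rot: [-180.0, 0.0, 84.6]
force: [1.0, 0.7, -0.9]
gripper_width: 41.8
gripper_force: 0.0
```

Emit:
arm_command --motion '[{"offset": [-0.023, 0.028, 0], "spin": 0}, {"offset": [-0.022, 0.028, 0.03], "spin": 0}, {"offset": [0, 0, 0.05], "spin": 0}, {"offset": [0, 0, 0], "spin": 0}]'

```text
time_s: 3.88
ee_pos: [633.7, 30.8, 204.0]
ee_rot: [-179.4, 0.0, 84.9]
force: [0.4, -0.2, -1.2]
gripper_width: 41.7
gripper_force: 0.0
```

```bash
cat >> h.py <<'E'
def wr(uv,z,s):
    m=env.camera_model("wrist");H=np.array(m["hand_eye"]);R=Ro.from_euler("xyz",s["ee_rot"],degrees=True).as_matrix()
    e=R@H[:3,3]+s["ee_pos"];r=R@H[:3,:3]@np.array([(uv[0]-m["cx"])/m["fx"],(uv[1]-m["cy"])/m["fy"],1])
    return e+(z-e[2])/r[2]*r
E
python3 - <<'E'
from h import *
s=env.state();p,d=env.grab_frame("wrist");cv2.imwrite("pics/w1.png",p);print(s["ee_pos"],s["ee_rot"])
for t,z in(("tray_handle",60),("cap_top",187),("spout_tip",161)):
    for x in env.pinpoint("wrist",t)[:2]: print(t,round(x["score"],2),np.round(x["location"]),wr(x["location"],z,s).round(1))
E
```

```text
[633.73850765  30.80173078 203.98380216] [-1.79432755e+02  3.35522464e-02  8.48737541e+01]
tray_handle 0.73 [323. 189.] [638.3  31.3  60. ]
```

View pics/w1.png

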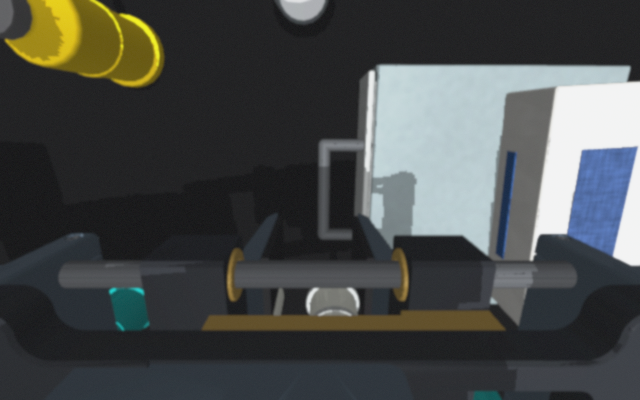

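The wrist picture shows the bar at column 323, rows 143–235, lying between the fingers at about columns 270 and 370. I'll go down onto it.

Emit:
arm_command --motion '[{"offset": [0, 0.004, 0.04], "spin": 0}, {"offset": [0, 0, 0.04], "spin": 0}, {"offset": [0, 0, 0], "spin": 0}, {"offset": [0, 0, 0], "spin": 0}]' --jaw 0.034

```text
time_s: 4.58
ee_pos: [642.3, 30.0, 130.8]
ee_rot: [179.7, -0.0, 84.9]
force: [0.0, -1.0, -0.0]
gripper_width: 34.2
gripper_force: 0.0
```

Emit:
arm_command --motion '[{"offset": [0, -0.004, 0.02], "spin": 0}, {"offset": [0, 0, 0.02], "spin": 0}, {"offset": [0, 0, 0.02], "spin": 0}, {"offset": [0, 0, 0.013], "spin": 0}, {"offset": [0, 0, 0], "spin": 0}]'

```text
time_s: 5.2
ee_pos: [637.1, 30.2, 55.5]
ee_rot: [180.0, -0.0, 84.8]
force: [0.7, -1.3, -0.0]
gripper_width: 33.8
gripper_force: 0.0
```

Emit:
arm_command --motion '[{"offset": [0, 0, 0], "spin": 0}, {"offset": [0, 0, 0], "spin": 0}, {"offset": [0, 0, 0], "spin": 0}, {"offset": [0, 0, 0], "spin": 0}]' --jaw 0.0

```text
time_s: 5.7
ee_pos: [637.7, 30.1, 55.9]
ee_rot: [179.9, -0.0, 84.8]
force: [0.8, 0.2, 3.1]
gripper_width: 11.1
gripper_force: 25.0
```

Emit:
arm_command --motion '[{"offset": [0, -0.014, 0], "spin": 0}, {"offset": [0, -0.014, 0], "spin": 0}, {"offset": [0, -0.014, 0], "spin": 0}, {"offset": [0, -0.014, 0], "spin": 0}, {"offset": [0, -0.014, 0], "spin": 0}]'

```text
time_s: 6.32
ee_pos: [566.9, 36.9, 55.9]
ee_rot: [179.9, -0.1, 84.8]
force: [3.6, 1.2, 4.8]
gripper_width: 11.5
gripper_force: 25.0
```

Emit:
arm_command --motion '[{"offset": [0, -0.014, 0], "spin": 0}, {"offset": [0, -0.014, 0], "spin": 0}, {"offset": [0, -0.014, 0], "spin": 0}, {"offset": [0, -0.014, 0], "spin": 0}, {"offset": [0, -0.01, 0], "spin": 0}]'

```text
time_s: 6.95
ee_pos: [501.0, 43.2, 55.8]
ee_rot: [179.9, -0.1, 84.8]
force: [3.2, 3.9, 5.1]
gripper_width: 11.5
gripper_force: 25.0
```

Emit:
arm_command --motion '[{"offset": [0, -0.003, 0], "spin": 0}, {"offset": [0, 0, 0], "spin": 0}, {"offset": [0, 0, 0], "spin": 0}]'

```text
time_s: 7.32
ee_pos: [497.3, 43.6, 55.8]
ee_rot: [-180.0, -0.1, 84.8]
force: [0.8, 4.4, 8.6]
gripper_width: 11.4
gripper_force: 25.0
```

Emit:
arm_command --motion '[{"offset": [0, -0.003, 0], "spin": 0}, {"offset": [0, -0.002, 0], "spin": 0}, {"offset": [0, 0, 0], "spin": 0}]'

```text
time_s: 7.7
ee_pos: [492.9, 44.0, 55.8]
ee_rot: [179.9, -0.1, 84.8]
force: [1.4, 3.3, 7.7]
gripper_width: 10.9
gripper_force: 25.0
```

Emit:
arm_command --motion '[{"offset": [0, -0.002, 0], "spin": 0}, {"offset": [0, 0, 0], "spin": 0}]'

```text
time_s: 7.95
ee_pos: [491.0, 44.1, 55.8]
ee_rot: [179.9, -0.1, 84.8]
force: [2.8, 3.5, 7.8]
gripper_width: 11.5
gripper_force: 25.0
```

Emit:
arm_command --motion '[{"offset": [0, -0.002, 0], "spin": 0}, {"offset": [0, 0, 0], "spin": 0}]'

```text
time_s: 8.2
ee_pos: [490.5, 44.2, 55.8]
ee_rot: [179.7, -0.1, 84.8]
force: [4.8, 2.6, 4.0]
gripper_width: 11.2
gripper_force: 25.0
```

Emit:
arm_command --motion '[{"offset": [0, -0.002, 0], "spin": 0}, {"offset": [0, 0, 0], "spin": 0}]'

```text
time_s: 8.45
ee_pos: [490.4, 44.2, 55.8]
ee_rot: [179.5, -0.1, 84.8]
force: [10.6, 1.7, -0.5]
gripper_width: 10.9
gripper_force: 25.0
```

Emit:
arm_command --motion '[{"offset": [0, 0.002, 0], "spin": 0}, {"offset": [0, 0, 0], "spin": 0}, {"offset": [0, 0, 0], "spin": 0}]' --jaw 0.036

```text
time_s: 8.82
ee_pos: [487.7, 43.3, 54.4]
ee_rot: [-179.8, 0.0, 84.9]
force: [0.1, 0.1, 0.0]
gripper_width: 35.7
gripper_force: 0.0
```

Emit:
arm_command --motion '[{"offset": [0, 0, -0.02], "spin": 0}, {"offset": [0, 0, -0.045], "spin": 0}, {"offset": [0, 0, -0.045], "spin": 0}, {"offset": [0, 0, -0.045], "spin": 0}, {"offset": [0, 0, -0.045], "spin": 0}]'

```text
time_s: 9.45
ee_pos: [488.2, 43.3, 256.0]
ee_rot: [-179.9, 0.0, 84.8]
force: [-0.1, 0.1, -1.3]
gripper_width: 35.7
gripper_force: 0.0
```

Emit:
arm_command --motion '[{"offset": [-0.04, 0.02, 0], "spin": 0}, {"offset": [0, 0, 0], "spin": 0}, {"offset": [0, 0, 0], "spin": 0}]' --jaw 0.0

```text
time_s: 9.82
ee_pos: [504.6, 1.9, 254.1]
ee_rot: [-179.9, -0.0, 84.8]
force: [1.0, 0.1, 0.2]
gripper_width: 8.9
gripper_force: 0.0
```

Run:
```python
from h import *
print(env.state()["ee_pos"]);p,d=env.grab_frame("scene");cv2.imwrite("pics/s2.png",p)
for t,z in(("tray_handle",60),("cap_top",187)):
  for c in("scene","top"):
    if c=="top":env.grab_frame(c)
    for x in env.pinpoint(c,t)[:3]: print(c,t,round(x["score"],2),np.round(x["location"]),np.round(w(c,x["location"],z=z)))
```

```text
[504.63630351   1.91032695 254.11972503]
scene tray_handle 0.97 [315. 196.] [485.  44.  60.]
scene cap_top 0.86 [232. 179.] [ 351. -120.  187.]
scene cap_top 0.82 [354. 307.] [ 798. -242.  187.]
scene cap_top 0.68 [328. 128.] [433. 182. 187.]
top cap_top 0.71 [357. 282.] [ 357. -125.  187.]
top cap_top 0.56 [248. 253.] [444. 189. 187.]
top cap_top 0.49 [358. 185.] [ 639. -131.  187.]
```

View pics/s2.png

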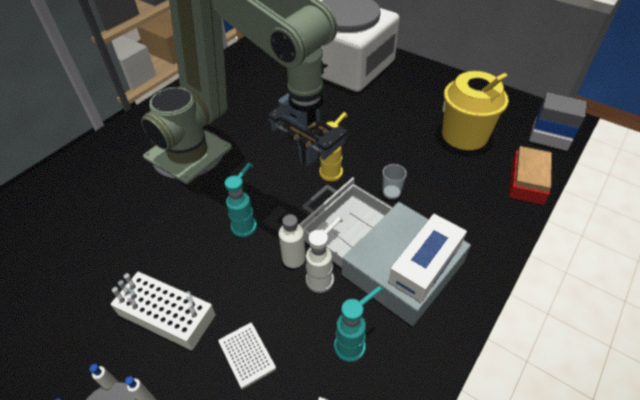

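The picture shows the tray pulled out at (350,225), with the pump at (318,245) and plain bottle at (291,240) undisturbed. Next the cap.

Emit:
arm_command --motion '[{"offset": [-0.032, 0.036, 0], "spin": 0}, {"offset": [-0.032, 0.036, 0], "spin": 0}, {"offset": [-0.032, 0.036, 0], "spin": 0}, {"offset": [-0.032, 0.035, 0], "spin": 0}, {"offset": [0, 0, 0], "spin": 0}]'

```text
time_s: 10.8
ee_pos: [638.0, -140.7, 253.5]
ee_rot: [-180.0, 0.0, 84.7]
force: [-0.8, -0.1, -0.3]
gripper_width: 0.3
gripper_force: 0.0
```

Emit:
arm_command --motion '[{"offset": [0, 0, 0.02], "spin": 0}, {"offset": [0, 0, 0.018], "spin": 0}, {"offset": [0, 0, 0], "spin": 0}]'

```text
time_s: 11.18
ee_pos: [635.1, -137.4, 215.6]
ee_rot: [-179.8, -0.1, 84.9]
force: [-0.2, 0.2, 0.3]
gripper_width: 0.3
gripper_force: 0.0
```

Centred over the cap with the fingertips about 15 mm above it. Pressing in steps.

Emit:
arm_command --motion '[{"offset": [0, 0, 0.008], "spin": 0}, {"offset": [0, 0, 0.008], "spin": 0}, {"offset": [0, 0, 0.005], "spin": 0}, {"offset": [0, 0, 0], "spin": 0}]'

```text
time_s: 11.68
ee_pos: [636.8, -138.4, 196.3]
ee_rot: [180.0, -0.0, 84.8]
force: [-0.0, 0.7, 3.8]
gripper_width: 0.5
gripper_force: 1.8
```

Emit:
arm_command --motion '[{"offset": [0, 0, 0.004], "spin": 0}, {"offset": [0, 0, 0.003], "spin": 0}, {"offset": [0, 0, 0], "spin": 0}, {"offset": [0, 0, 0], "spin": 0}]'

```text
time_s: 12.18
ee_pos: [636.8, -138.4, 189.6]
ee_rot: [179.9, -0.0, 84.8]
force: [-1.5, 1.3, 6.4]
gripper_width: 0.5
gripper_force: 3.0
```

Emit:
arm_command --motion '[{"offset": [0, 0, 0.002], "spin": 0}, {"offset": [0, 0, 0.002], "spin": 0}, {"offset": [0, 0, 0], "spin": 0}, {"offset": [0, 0, 0], "spin": 0}]'

```text
time_s: 12.68
ee_pos: [636.8, -138.4, 187.2]
ee_rot: [179.9, -0.0, 84.8]
force: [-2.3, 1.2, 12.3]
gripper_width: 0.7
gripper_force: 6.1
```

Emit:
arm_command --motion '[{"offset": [0, 0, 0.001], "spin": 0}, {"offset": [0, 0, 0], "spin": 0}, {"offset": [0, 0, 0], "spin": 0}]'

```text
time_s: 13.05
ee_pos: [636.9, -138.5, 187.2]
ee_rot: [179.8, -0.0, 84.8]
force: [-4.4, 2.5, 15.6]
gripper_width: 0.4
gripper_force: 7.9
```

The cap is at its bottom (187.2 mm, no further travel, and the force is rising). I'll lift off and check that it springs up.

Emit:
arm_command --motion '[{"offset": [0, 0, -0.015], "spin": 0}, {"offset": [0, 0, -0.025], "spin": 0}, {"offset": [0, 0, -0.03], "spin": 0}, {"offset": [0, 0, 0], "spin": 0}]'

```text
time_s: 13.55
ee_pos: [637.5, -139.2, 255.8]
ee_rot: [179.8, 0.1, 84.8]
force: [-0.0, -0.6, 0.0]
gripper_width: 0.2
gripper_force: 0.0
```

Emit:
arm_command --motion '[{"offset": [0.042, -0.032, 0], "spin": 0}, {"offset": [0.042, -0.032, 0], "spin": 0}, {"offset": [0.042, -0.032, 0], "spin": 0}, {"offset": [0.042, -0.032, 0], "spin": 0}, {"offset": [0, 0, 0], "spin": 0}]' --jaw 0.036

```text
time_s: 14.18
ee_pos: [521.7, 42.3, 252.6]
ee_rot: [-179.8, 0.0, 85.1]
force: [-0.9, -0.5, 0.3]
gripper_width: 35.9
gripper_force: 0.0
```

Run:
```python
from h import *
s=env.state();print(s["ee_pos"],s["ee_rot"])
for c in("scene","top"):
    p,d=env.grab_frame(c);m=env.camera_model(c);R=Ro.from_euler("xyz",m["rotation"],degrees=True).as_matrix()
    v,u=np.mgrid[:400,:640];P=np.stack([(u-m["cx"])/m["fx"]*d,(v-m["cy"])/m["fy"]*d,d],-1)@R.T+m["eye"];P=P[d>0]
    q=P[(abs(P[:,0]-635)<30)&(abs(P[:,1]+140)<28)&(P[:,2]>160)&(P[:,2]<200)];print(c,len(q),np.percentile(q[:,2],[25,50,75]))
    for t,z in(("tray_handle",60),):
        for x in env.pinpoint(c,t)[:2]: print(c,t,round(x["score"],2),np.round(w(c,x["location"],z=z)))
```

```text
[521.68618406  42.2643526  252.61899869] [-1.79817292e+02  8.10545801e-03  8.50700795e+01]
scene 307 [183.99722254 186.54365635 187.80200422]
scene tray_handle 0.85 [481.  45.  60.]
top 188 [185.84807807 187.26676602 189.42142374]
top tray_handle 0.35 [ 385. -420.   60.]
```

Emit:
arm_command --motion '[{"offset": [0, -0.032, 0], "spin": 0}, {"offset": [0, 0, 0.045], "spin": 0}, {"offset": [0, 0, 0.045], "spin": 0}, {"offset": [0, 0, 0.03], "spin": 0}, {"offset": [0, 0, 0], "spin": 0}]'

```text
time_s: 15.0
ee_pos: [491.2, 42.0, 131.6]
ee_rot: [-179.7, 0.1, 84.7]
force: [0.4, -0.3, -0.3]
gripper_width: 35.9
gripper_force: 0.0
```

Emit:
arm_command --motion '[{"offset": [0, -0.001, 0.02], "spin": 0}, {"offset": [0, 0, 0.02], "spin": 0}, {"offset": [0, 0, 0.02], "spin": 0}, {"offset": [0, 0, 0.015], "spin": 0}, {"offset": [0, 0, 0], "spin": 0}]'

```text
time_s: 15.62
ee_pos: [492.1, 42.7, 59.3]
ee_rot: [180.0, -0.0, 84.8]
force: [-1.1, 0.2, 0.1]
gripper_width: 35.7
gripper_force: 0.0
```

Emit:
arm_command --motion '[{"offset": [0, 0, 0], "spin": 0}, {"offset": [0, 0, 0], "spin": 0}, {"offset": [0, 0, 0], "spin": 0}, {"offset": [0, 0, 0], "spin": 0}]' --jaw 0.0

```text
time_s: 16.12
ee_pos: [491.4, 43.2, 59.6]
ee_rot: [180.0, -0.0, 84.8]
force: [-2.4, -0.3, 5.6]
gripper_width: 11.5
gripper_force: 25.0
```

Emit:
arm_command --motion '[{"offset": [0, 0.014, 0], "spin": 0}, {"offset": [0, 0.014, 0], "spin": 0}, {"offset": [0, 0.014, 0], "spin": 0}, {"offset": [0, 0.014, 0], "spin": 0}, {"offset": [0, 0.014, 0], "spin": 0}]'

```text
time_s: 16.75
ee_pos: [560.7, 36.6, 59.6]
ee_rot: [-179.9, 0.0, 84.8]
force: [-3.0, -1.7, 7.0]
gripper_width: 11.4
gripper_force: 25.0
```

Emit:
arm_command --motion '[{"offset": [0, 0.014, 0], "spin": 0}, {"offset": [0, 0.014, 0], "spin": 0}, {"offset": [0, 0.014, 0], "spin": 0}, {"offset": [0, 0.014, 0], "spin": 0}, {"offset": [0, 0.01, 0], "spin": 0}]'

```text
time_s: 17.38
ee_pos: [626.8, 30.2, 59.6]
ee_rot: [-180.0, 0.1, 84.9]
force: [-2.9, -2.9, 5.6]
gripper_width: 10.9
gripper_force: 25.0
```

Emit:
arm_command --motion '[{"offset": [0, 0.004, 0], "spin": 0}, {"offset": [0, 0.003, 0], "spin": 0}, {"offset": [0, 0.002, 0], "spin": 0}, {"offset": [0, 0, 0], "spin": 0}]'

```text
time_s: 17.88
ee_pos: [635.9, 29.3, 59.6]
ee_rot: [180.0, 0.1, 84.9]
force: [-0.8, -3.4, 4.7]
gripper_width: 11.4
gripper_force: 25.0
```

Emit:
arm_command --motion '[{"offset": [0, 0.002, 0], "spin": 0}, {"offset": [0, 0, 0], "spin": 0}, {"offset": [0, 0, 0], "spin": 0}]'

```text
time_s: 18.25
ee_pos: [637.8, 29.2, 59.6]
ee_rot: [180.0, 0.1, 84.9]
force: [-2.5, -3.2, 5.4]
gripper_width: 11.3
gripper_force: 25.0
```

Emit:
arm_command --motion '[{"offset": [0, 0.002, 0], "spin": 0}, {"offset": [0, 0.001, 0], "spin": 0}, {"offset": [0, 0, 0], "spin": 0}]'

```text
time_s: 18.62
ee_pos: [639.8, 29.0, 59.6]
ee_rot: [-179.9, 0.1, 84.9]
force: [-4.1, -3.5, 7.2]
gripper_width: 11.5
gripper_force: 25.0
```

Emit:
arm_command --motion '[{"offset": [0, 0.002, 0], "spin": 0}, {"offset": [0, 0, 0], "spin": 0}]'

```text
time_s: 18.88
ee_pos: [639.8, 29.0, 59.6]
ee_rot: [-179.6, 0.1, 84.8]
force: [-8.6, -2.3, 10.9]
gripper_width: 11.5
gripper_force: 25.0
```

The home stop is reached: 639.8 is 150 mm from the out stop. Release and retreat.

Emit:
arm_command --motion '[{"offset": [0, -0.002, 0], "spin": 0}, {"offset": [0, 0, 0], "spin": 0}, {"offset": [0, 0, 0], "spin": 0}]' --jaw 0.034

```text
time_s: 19.25
ee_pos: [640.9, 29.9, 58.7]
ee_rot: [180.0, -0.0, 84.9]
force: [0.1, 0.1, -0.3]
gripper_width: 34.2
gripper_force: 0.0
```

Emit:
arm_command --motion '[{"offset": [0, 0, -0.02], "spin": 0}, {"offset": [0, 0, -0.03], "spin": 0}, {"offset": [0, 0, -0.045], "spin": 0}, {"offset": [0, 0, -0.055], "spin": 0}, {"offset": [0, 0, -0.055], "spin": 0}]'

```text
time_s: 19.88
ee_pos: [640.7, 29.8, 265.4]
ee_rot: [-180.0, -0.0, 84.9]
force: [0.4, 0.1, 0.7]
gripper_width: 33.8
gripper_force: 0.0
```

Emit:
arm_command --motion '[{"offset": [0.04, -0.04, 0], "spin": 0}, {"offset": [0.04, -0.04, 0], "spin": 0}, {"offset": [0.04, -0.04, 0], "spin": 0}, {"offset": [0, 0, 0], "spin": 0}, {"offset": [0, 0, 0], "spin": 0}]'

```text
time_s: 20.5
ee_pos: [532.5, 160.0, 264.1]
ee_rot: [179.9, 0.0, 84.9]
force: [1.1, 0.3, 0.5]
gripper_width: 33.9
gripper_force: 0.0
```

Run:
```python
from h import *
for c in("scene","top"):
    p,d=env.grab_frame(c);cv2.imwrite(f"pics/{c}9.png",p)
    for t,z in(("tray_handle",60),("plain_bottle",0),("beaker",0),("tube_rack",0),("microplate",0)):
        for x in env.pinpoint(c,t)[:1]: print(c,t,round(x["score"],2),np.round(w(c,x["location"],z=z)))
```

```text
scene tray_handle 0.77 [630.  39.  60.]
scene plain_bottle 0.85 [ 531. -135.    0.]
scene beaker 0.61 [630. 232.   0.]
scene tube_rack 0.67 [ 382. -440.    0.]
scene microplate 0.6 [ 619. -393.    0.]
top tray_handle 0.94 [634.  28.  60.]
top plain_bottle 0.89 [ 547. -127.    0.]
top beaker 0.36 [642. 230.   0.]
top tube_rack 0.69 [ 387. -431.    0.]
top microplate 0.84 [ 606. -400.    0.]
```

View pics/scene9.png

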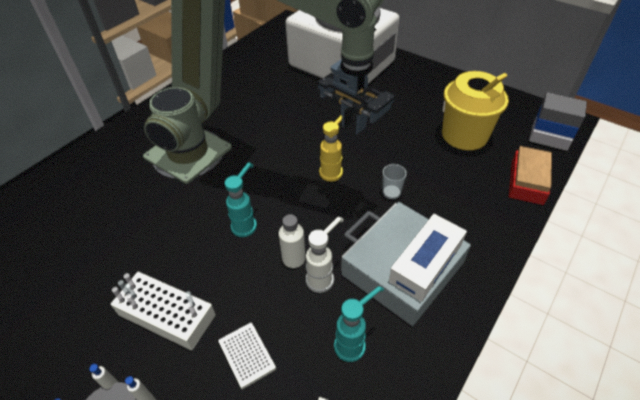

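The tray is home (handle at about (362,226)), the cap at (318,238) is up, and every bystander is where it started, with the gripper clear. Handing in.

```bash
python3 -c "
from workcell import env
print(env.job_done())"
```

```text
the job is handed in; nothing more can be done
None
```

The job is handed in (no verdict was returned): I pulled the tray to its stop, pressed the cap to its bottom and saw it spring back up with the tray still out, pushed the tray home, and the bystanders look unmoved.

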